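# Tuck the drip flashing under the lapped roof sheet and hold it down

### The arm

A 6-joint arm with a two-finger parallel gripper is mounted at the origin on the work surface; the furniture and walls round the work are solid. World frame = base frame: x ahead of the robot, y to its left, z up, the work surface at z = 0. Lengths are in m, angles in degrees, forces in N, time in s.
With the tool pointing down it reaches from about 0.4 to 0.825 m from the base axis. Payload 7 kg.
Tool frame: the origin (TCP) lies on the centre line of the jaws, within the pads' length; the fingertips stand 8 mm ahead of it and the grasp point (between the pads) lies 11 mm behind it; z points along the fingers, y is the line along which they close (so a half turn about z gives the same grasp; the last joint's range is limited). The gripper opens to 88 mm and grips with 3 to 60 N. Pads are 19 mm wide; open, the fingers measure 130 mm over their backs; the gripper's body (78 mm by 193 mm) begins 47 mm behind the grasp point.
Start: joints at [-56.774, 20.546, 0.682, 0, -70.136, -16.507], TCP at [0.194, -0.646, 0.235] pointing down, gripper open.
Joint ranges: [-176.03, 176.03], [-82.01, 121.73], [-58.28, 71.71], [-173.87, 95.51], [-174.79, -0.11], [-173.66, 173.66]. Speed limits (degrees/s): [136.94, 136.94, 172.46, 180, 180, 180].

### API

Orientations are given as [roll, pitch, yaw] about the fixed x, y, z axes, in that order (R = Rz(yaw) Ry(pitch) Rx(roll)).
In Python, from plant import r gives the robot as it stands.
- The arm moves only by the tool carry_out, never from a script. Its argument "targets" is a list of rows, each a list of 6 numbers: the shift along the tool's x, y, z scaled (see below), then the turn, a rotation vector about the tool's x, y, z scaled (see below). A call has 1 to 5 rows; each row shifts and turns the commanded pose from where the row before left it, along the tool's axes as they then stand; what a row does not reach is not made up. The controller multiplies each number of a shift by 0.5 m and each number of a turn by 60 degrees. A row lasts 1/8 s, in which the tool goes at most 62.5 mm and 10.7 degrees, less where a joint would pass 70% of its speed; a pose out of reach is approached as far as the arm can. A call with a number of a shift or a turn outside -1 to 1 is refused whole. A call with a gripper value outside its range is refused whole. "hand" is the opening, from 0 (shut) to 1 (fully open), set as the call begins (left out, the last holds). The fingers move at their own pace and stop on an object; "squeeze" is the grip in N (left out, the last holds). Time passes only in rows, so rows that do not move let the fingers close. It gives the time, the measured TCP pose, the force, the opening and the grip force at its end, in the units of the state.
- r.get_state(): the state, without advancing time (a new reading comes with each control period).
- r.capture(name): name is "side" or "top" or "wrist"; returns the picture (480x640x3 uint8, red, green, blue); there is no depth.
- r.camera_info(name): a dict with "K" (3x3 intrinsics, pixels), "eye" and "attitude" of the camera in the world. Camera axes: x right, y down, z forward; pixel columns grow to the right and rows downward; lengths in m; the calibration is good to about 2 mm. A picture is of the moment at which its call begins: read the wrist's pose just before it. camera_info takes no time and is no camera call; for the wrist camera it gives the pose at the moment of the call.
- r.close_job(): hands the job in; it is judged then, once.
The state is a dict: "time_s": time; "joints": joint angles; "qd": joint speeds; "joint_torque": joint torques, N m; "tcp_pos": TCP position; "eef_rot": TCP orientation; "contact_force": force on the tool from outside, world axes, zero at the start; "moment": the same for the moment, N m; "gripper_width": finger opening in m; "gripper_force": force on a finger pad.
Only numpy, scipy, OpenCV 4.12 (cv2) and the standard library are available. Lean on these libraries where they do the work, as an engineer would, in place of code of your own. Each camera call takes 0.05 s, during which the arm holds its last target. There are 200 camera calls.

### The job

Lay the steel flashing flat on the white deck of the cabinet roof section, in front of the hinged lapped sheet with its upstand on the side away from that sheet, and push its end flush against the side fence. Then slide it along the fence, tucking its plain long edge under the lapped sheet without lifting that sheet, until it is fully home against the hidden stop, square in the corner. Finish while still holding it there, pressed firmly flat on the deck with the gripper (do not let go), and leave the glue bottle and tape measure where they are.

Things in the scene. Friction and masses are not known exactly. Their poses are not given: they have to be found in the camera images.
- flashing: loose bare-steel strip, 160 g, flat on the bench: plate 95 mm (x) by 120 mm (y), 4 mm thick, with an upstand along one long edge: x -47.5 to -37.5 mm (10 mm thick), 120 mm long, top 34 mm above the underside. Origin: centre of the plate's underside, z up. Plain leading edge at x = +47.5, ends at y = +-60 mm. Grasp across the upstand from above (the plate lies under one finger)
- roof_section: fixed roof section, 210 mm (x) by 180 mm (y), on the bench. Origin: centre of its underside; x from its open front (near the robot) to the lapped sheet's hinge, y to the side fence, z up. Deck top at z = 14 mm. The -y side and front are open. When home, the flashing's origin is at x = +12.5, y = +20, z = +14 mm, axes parallel to these, 32 mm of it under the lapped sheet
- deck: fixed white top sheet of the roof section, 210 by 170 mm, 4 mm thick; its top is 14 mm above the bench. Origin 10 mm above the roof_section origin; axes as roof_section
- fence_face (a point): point on the side fence's inner face, at x = 0, y = +80 mm of the roof section, 14 mm above the bench (foot of the face). The fence is an aluminium bar along the whole +y side, 10 mm thick, top 14 mm above the deck
- stop_face (a point): foot of the stop bar's face, at x = +60, y = 0 mm of the roof section, at deck height. The stop is a dark steel bar parallel to y, 6 mm high, hidden under the lapped sheet
- lap_sheet (a joint): hinge of the aluminium lapped sheet (250 g, 156 mm wide, 69 mm from hinge to free edge), rad: 0 = down, resting; grows as its free edge is lifted; falls back by its weight. At rest its underside is 10 mm above the deck and the free edge turned up, so a 4 mm plate lying flat slides under without touching it. 0.1 rad lifts the edge 7 mm
- lap_edge (a point): middle of the lapped sheet's free edge, which at rest lies at x = +28.5 mm of the roof section, 13 mm above the deck
- glue_bottle: bystander: white squeeze bottle with red cap, 36 mm across, 118 mm tall, upright; origin at the centre of its foot
- tape_measure: bystander: yellow tape measure, 31x69x60 mm, standing; origin at the centre of its foot
Not all that is in view belongs to the job. There is more than one size of the flashing; the job needs the larger.

How it is judged:
By the outcome, as a careful person would: the job done as asked, in the order asked, and still so for the second after the job is handed in, while the arm keeps its last pose, push and grip.
It also fails if it takes over 53 s, if anything falls off the work surface, if the arm or the gripper's body presses on something with over 40 N, if the wrist force passes 120 N, or if a joint passes its speed limit or range.

## Working session

There is one attempt and no reset: what is moved stays moved. The work goes in short steps, Python scripts to look and compute and a tool call to move; the robot and the scene stay as the last step left them, time stands still between calls to the robot, and variables do not carry over. Pictures are saved under pics/ and viewed, at most 10 in all, crops included, and the job is handed in when it is done.

Besides the shell and the picture viewer there is one more tool, called after "Emit:" as a command line: name --pt "numbers of a row" for each row, then --argument value for the rest. carry_out: Moves the arm, as the interface text tells. Its arguments: {"type":"object","properties":{"targets":{"type":"array","items":{"type":"array","items":{"type":"number","minimum":-1,"maximum":1}}},"hand":{"type":"number"},"squeeze":{"type":"number"}},"required":["targets"]}

```bash
ls; mkdir -p pics
python3 - <<'E'
from plant import r
import cv2
s=r.get_state();print(s)
for n in("top","side"):
    i=r.camera_info(n);print(n,i)
    cv2.imwrite(f"pics/{n}0.png",r.capture(n)[:,:,::-1])
E
```

```text
pics
{'time_s': 0.0, 'joints': array([-5.67747487e+01,  2.05907157e+01,  6.32682025e-01, -2.25756206e-02,
       -7.01324866e+01, -1.65063697e+01]), 'qd': array([-0.02716245, -0.07749004, -0.0062421 ,  0.04490908, -0.04633505,
        0.05096755]), 'joint_torque': array([-3.32726904e-04, -5.82720315e+01,  2.93063164e+01,  6.99743226e+00,
        6.98520264e-03, -1.29624932e-04]), 'tcp_pos': array([ 0.19403026, -0.64601748,  0.23361475]), 'eef_rot': array([ 1.79907180e+02, -5.37389482e-03, -1.63288803e+02]), 'contact_force': array([ 0.09306236, -0.51494127, -0.26955354]), 'moment': array([-0.03291252,  0.05368807,  0.02887976]), 'gripper_force': 0.0, 'gripper_width': 0.0879837707125659}
top {'K': array([[460.21065657,   0.        , 319.40249047],
       [  0.        , 460.21065657, 241.44462957],
       [  0.        ,   0.        ,   1.        ]]), 'eye': array([ 0.45461538, -0.16138784,  0.91776374]), 'attitude': array([-173.97830483,   -0.75753536,  -90.66413217])}
side {'K': array([[506.6727236 ,   0.        , 313.75236132],
       [  0.        , 506.6727236 , 243.23483791],
       [  0.        ,   0.        ,   1.        ]]), 'eye': array([ 0.51776529, -1.02067371,  0.42266543]), 'attitude': array([-114.22485073,   -1.13255063,    0.24005778])}
```

View pics/top0.png

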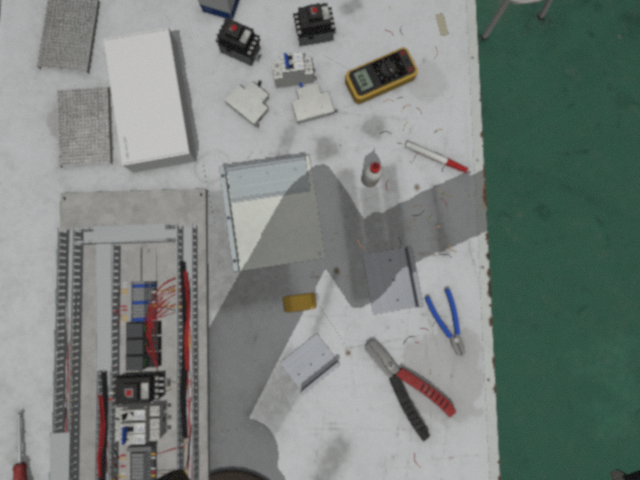

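View pics/side0.png

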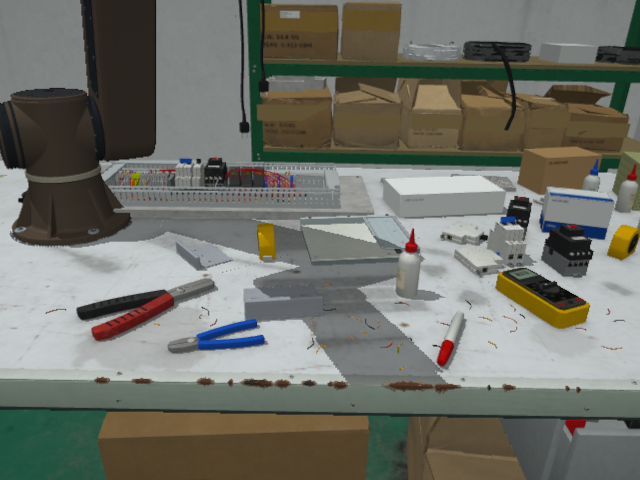

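The top view shows two candidate flashings: A near (392,280) with its upstand on the right, and B near (312,360) with its upstand at the lower right. The roof section is near (273,210), with the fence on the left and the lapped sheet at the top. The tape measure is at (300,302) and the bottle at (372,168). A looks larger, so I'll confirm that in a crop.

Run:
```python
import cv2
i=cv2.imread("pics/top0.png")[145:400,205:445]
cv2.imwrite("pics/crop1.png",cv2.resize(i,(564,600),interpolation=cv2.INTER_CUBIC))
```

```text
(no output)
```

View pics/crop1.png

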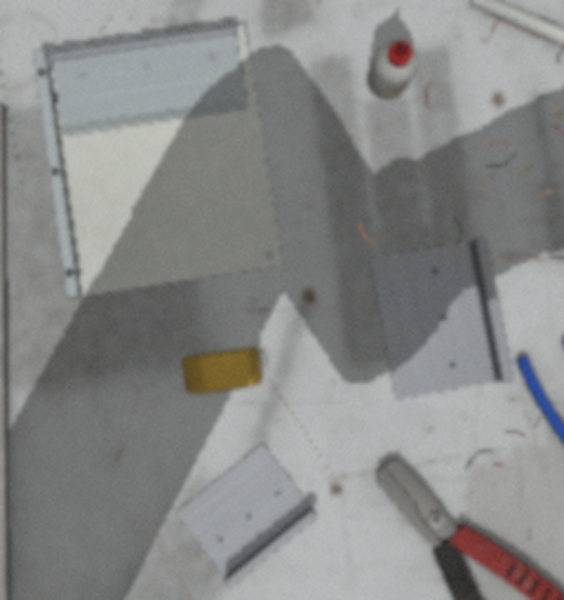

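Crop: A's plain edge runs (372,258)–(397,398), about 60 px or 120 mm. B's long edge is about 46 px or 91 mm. A is therefore the larger flashing and the one the job needs. Its upstand faces −y.

```bash
cat > h.py <<'E'
import numpy as np
from scipy.spatial.transform import Rotation as R
from plant import r
def ray(n,px,z,i=None):
    i=i or r.camera_info(n); d=R.from_euler('xyz',i["attitude"],degrees=True).as_matrix()@np.linalg.inv(i["K"])@[px[0],px[1],1]
    return i["eye"]+d*(z-i["eye"][2])/d[2]
def proj(n,p,i=None):
    i=i or r.camera_info(n); c=R.from_euler('xyz',i["attitude"],degrees=True).as_matrix().T@(np.array(p)-i["eye"]); q=i["K"]@c
    return q[:2]/q[2]
E
python3 - <<'E'
from h import *
f=lambda p:(p[0]/2.35+205-.3,p[1]/2.353+145-.3)
for n,p,z in [("A plain far",(372,258),.004),("A plain near",(397,398),.004),("A up foot far",(470,244),.034),("A up near",(497,378),.034),("A upout far",(483,238),.034),("A upout near",(508,378),.034),
 ("deck FR",(280,265),.014),("deck FL",(78,295),.014),("lap L",(62,132),.027),("lap R",(248,108),.027),
 ("fence top near outer",(66,297),.028),("fence top near inner",(78,295),.028),("fence far outer",(38,48),.028),("fence far in",(48,46),.028),
 ("tape a",(184,372),.06),("tape b",(260,350),.06),("bottle",(401,53),.118)]:
    print(n,np.round(ray("top",f(p),z),4))
E
```

```text
A plain far [ 0.5241 -0.2612  0.004 ]
A plain near [ 0.4066 -0.2796  0.004 ]
A up foot far [ 0.5325 -0.3389  0.034 ]
A up near [ 0.4232 -0.3575  0.034 ]
A upout far [ 0.5374 -0.3498  0.034 ]
A upout near [ 0.4231 -0.3664  0.034 ]
deck FR [ 0.5183 -0.1828  0.014 ]
deck FL [ 0.4951 -0.0142  0.014 ]
lap L [ 0.6303 -0.0021  0.027 ]
lap R [ 0.6493 -0.1574  0.027 ]
fence top near outer [ 0.4929 -0.0067  0.028 ]
fence top near inner [ 0.4945 -0.0165  0.028 ]
fence far outer [0.7018 0.0184 0.028 ]
fence far in [0.7034 0.0101 0.028 ]
tape a [ 0.4318 -0.1052  0.06  ]
tape b [ 0.4482 -0.1651  0.06  ]
bottle [ 0.6707 -0.2741  0.118 ]
```

```bash
cat >> h.py <<'E'
def plan(pos,yaw,n,start=None,rdp=(180,0)):
    "rows to go from the present pose to pos, tool down at yaw"
    s=r.get_state(); p0=np.array(s["tcp_pos"]);e=s["eef_rot"]
    R0=R.from_euler('xyz',e,degrees=True)
    dy=yaw-e[2]
    D=R.from_euler('z',-e[2],degrees=True)*R0  # tilt part
    P=[p0+(np.array(pos)-p0)*k/n for k in range(n+1)]
    T=R.from_euler('xyz',[180,0,0],degrees=True)
    Q=[R0]+[R.from_euler('z',e[2]+dy*k/n,degrees=True)*T for k in range(1,n+1)]
    for k in range(n):
        t=(Q[k].inv()).apply(P[k+1]-P[k])/.5; w=(Q[k].inv()*Q[k+1]).as_rotvec(degrees=True)/60
        print(np.round(np.r_[t,w],3).tolist(), end=',\n' if k%5==4 else ',')
E
python3 - <<'E'
from h import *
plan([.479,-.356,.235],8.9,17)
E
```

```text
[-0.042, 0.023, -0.0, 0.001, -0.0, -0.169],[-0.045, 0.015, -0.0, -0.0, 0.0, -0.169],[-0.047, 0.007, -0.0, 0.0, 0.0, -0.169],[-0.048, -0.001, -0.0, -0.0, 0.0, -0.169],[-0.047, -0.01, -0.0, -0.0, 0.0, -0.169],
[-0.044, -0.018, -0.0, 0.0, 0.0, -0.169],[-0.041, -0.025, -0.0, 0.0, 0.0, -0.169],[-0.035, -0.032, -0.0, 0.0, 0.0, -0.169],[-0.029, -0.038, -0.0, -0.0, 0.0, -0.169],[-0.022, -0.042, -0.0, 0.0, 0.0, -0.169],
[-0.014, -0.046, -0.0, 0.0, 0.0, -0.169],[-0.006, -0.047, -0.0, -0.0, 0.0, -0.169],[0.002, -0.048, -0.0, 0.0, 0.0, -0.169],[0.011, -0.047, -0.0, 0.0, 0.0, -0.169],[0.019, -0.044, -0.0, 0.0, 0.0, -0.169],
[0.026, -0.04, -0.0, 0.0, 0.0, -0.169],[0.033, -0.035, -0.0, 0.0, 0.0, -0.169],
```

Emit:
carry_out --pt "-0.042 0.023 0 0 0 -0.169" --pt "-0.045 0.015 0 0 0 -0.169" --pt "-0.047 0.007 0 0 0 -0.169" --pt "-0.048 -0.001 0 0 0 -0.169" --pt "-0.047 -0.01 0 0 0 -0.169" --hand 0.5

```text
time_s: 0.72
tcp_pos: [0.2783, -0.5605, 0.2341]
eef_rot: [180.0, 0.0, -112.3]
contact_force: [0.0, -0.8, 0.2]
gripper_width: 0.0459
gripper_force: 0.0
```

Emit:
carry_out --pt "-0.044 -0.018 0 0 0 -0.169" --pt "-0.041 -0.025 0 0 0 -0.169" --pt "-0.035 -0.032 0 0 0 -0.169" --pt "-0.029 -0.038 0 0 0 -0.169" --pt "-0.022 -0.042 0 0 0 -0.169"

```text
time_s: 1.35
tcp_pos: [0.3617, -0.4756, 0.2342]
eef_rot: [180.0, 0.0, -61.5]
contact_force: [-0.4, -0.7, -0.9]
gripper_width: 0.0438
gripper_force: 0.0
```

Emit:
carry_out --pt "-0.014 -0.046 0 0 0 -0.169" --pt "-0.006 -0.047 0 0 0 -0.169" --pt "0.002 -0.048 0 0 0 -0.169" --pt "0.011 -0.047 0 0 0 -0.169" --pt "0.019 -0.044 0 0 0 -0.169"

```text
time_s: 1.98
tcp_pos: [0.4458, -0.3902, 0.2342]
eef_rot: [-180.0, 0.0, -10.9]
contact_force: [-0.1, -0.6, -0.5]
gripper_width: 0.044
gripper_force: 0.0
```

Emit:
carry_out --pt "0.026 -0.04 0 0 0 -0.169" --pt "0.033 -0.035 0 0 0 -0.169" --pt "0 0 0 0 0 0" --pt "0 0 0 0 0 0"

```text
time_s: 2.48
tcp_pos: [0.4786, -0.3567, 0.2343]
eef_rot: [-180.0, 0.0, 9.0]
contact_force: [-0.5, -0.5, -0.5]
gripper_width: 0.044
gripper_force: 0.0
```

Run:
```python
from h import *
import cv2
s=r.get_state();print(s["time_s"],s["joints"],s["tcp_pos"],s["eef_rot"],s["gripper_width"])
i=r.camera_info("wrist");print(i)
cv2.imwrite("pics/w1.png",r.capture("wrist")[:,:,::-1])
cv2.imwrite("pics/top1.png",r.capture("top")[:,:,::-1])
import pickle;pickle.dump(i,open("w1.pkl","wb"))
```

```text
2.475 [-1.79514785e+01  1.32844703e+01 -9.56141609e+00 -1.17146675e-03
 -6.71927194e+01  1.16929155e+02] [ 0.47859119 -0.35666346  0.23426293] [-1.79981553e+02  3.39307304e-02  8.97722757e+00] 0.04399239217523393
{'K': array([[330.34855955,   0.        , 314.17568241],
       [  0.        , 330.34855955, 242.16475201],
       [  0.        ,   0.        ,   1.        ]]), 'eye': array([ 0.55806924, -0.34302795,  0.38468808]), 'attitude': array([ 1.62722625e+02,  3.10159234e-02, -8.10425300e+01])}
```

View pics/w1.png

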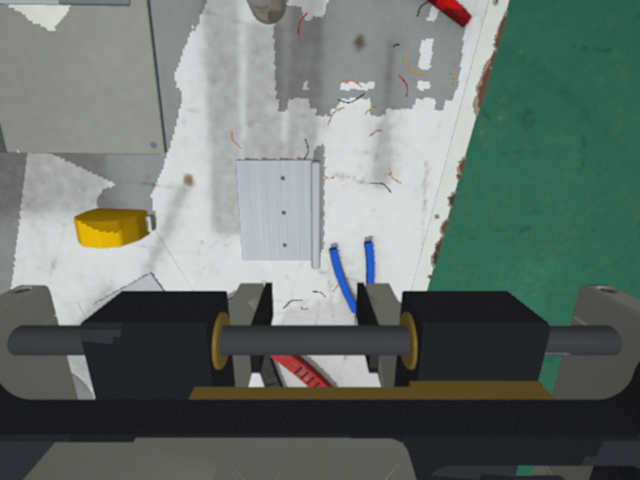

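Wrist view: A's plain edge runs (237,160)–(242,260), and its upstand strip runs (312–321,160) to (313–321,268). The blue pliers start at (333,245).

Run:
```python
from h import *
import pickle,cv2
i=pickle.load(open("w1.pkl","rb"))
for n,p,z in [("pl far",(237,160),.004),("pl near",(242,260.5),.004),("in far",(312,161),.034),("in near",(312.5,268),.034),("out far",(320,161),.034),("out near",(321,268),.034),("deckFR",(165,153),.014),("pliers",(333,245),.01)]:
    print(n,np.round(ray(0,p,z,i),4))
c=cv2.imread("pics/w1.png")[145:285,225:345];cv2.imwrite("pics/crop2.png",cv2.resize(c,None,fx=4,fy=4,interpolation=cv2.INTER_CUBIC))
```

```text
pl far [ 0.5228 -0.2608  0.004 ]
pl near [ 0.404  -0.2774  0.004 ]
in far [ 0.5367 -0.3439  0.034 ]
in near [ 0.4195 -0.3627  0.034 ]
out far [ 0.5379 -0.3521  0.034 ]
out near [ 0.4211 -0.3723  0.034 ]
deckFR [ 0.519  -0.1852  0.014 ]
pliers [ 0.4429 -0.3837  0.01  ]
```

View pics/crop2.png

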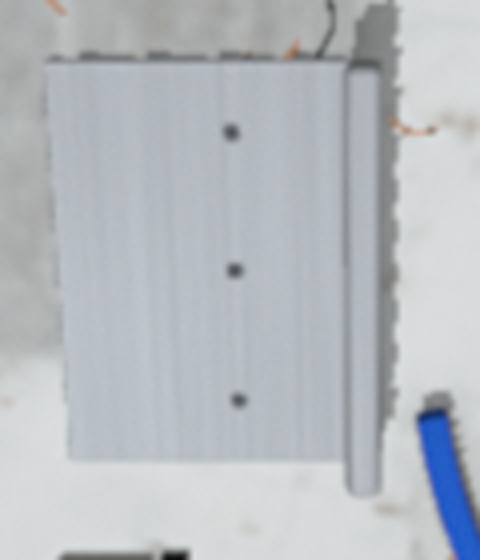

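The crop confirms A is the larger strip, with upstand centre ≈ (0.478, −0.358) and direction 9°. Next I descend over it and grip.

Emit:
carry_out --pt "0 0.002 0.11 0 0 0" --pt "0 0 0.12 0 0 0" --pt "0 0 0.12 0 0 0" --pt "0 0 0.06 0 0 0" --pt "0 0 0.02 0 0 0"

```text
time_s: 3.2
tcp_pos: [0.4774, -0.3577, 0.0175]
eef_rot: [-179.9, 0.2, 9.0]
contact_force: [0.4, -0.6, 0.2]
gripper_width: 0.044
gripper_force: 0.0
```

Emit:
carry_out --pt "0 0 0.01 0 0 0" --pt "0 0 0 0 0 0"

```text
time_s: 3.45
tcp_pos: [0.4798, -0.3581, 0.0156]
eef_rot: [179.9, -0.1, 9.1]
contact_force: [1.1, -0.5, 0.6]
gripper_width: 0.0438
gripper_force: 0.0
```

Emit:
carry_out --pt "0 0 0 0 0 0" --pt "0 0 0 0 0 0" --pt "0 0 0 0 0 0" --pt "0 0 0 0 0 0" --hand 0 --squeeze 45

```text
time_s: 3.95
tcp_pos: [0.4792, -0.3577, 0.0148]
eef_rot: [180.0, -0.0, 9.1]
contact_force: [0.1, -0.8, 2.8]
gripper_width: 0.0095
gripper_force: 45.2
```

Run:
```python
from h import *
s=r.get_state();print(s["tcp_pos"],s["eef_rot"],s["gripper_width"],s["gripper_force"],s["contact_force"])
```

```text
[ 0.4791643  -0.35766876  0.01477001] [ 1.79989802e+02 -1.60324135e-02  9.09823235e+00] 0.00954164147195311 45.152682065963745 [ 0.06768985 -0.84091161  2.80077133]
```

Run:
```python
from h import *
import cv2
im=cv2.imread("pics/top0.png",0)
L=cv2.createLineSegmentDetector().detect(im)[0][:,0]
for l in L:
    if np.hypot(l[2]-l[0],l[3]-l[1])<22: continue
    if not(215<min(l[0],l[2]) and max(l[0],l[2])<335 and 145<min(l[1],l[3]) and max(l[1],l[3])<275):continue
    a=ray("top",l[:2],.014);b=ray("top",l[2:],.014);d=b-a
    an=np.degrees(np.arctan2(d[1],d[0]));print(np.round(l,1),np.round(a[:2],4),np.round(b[:2],4),round((an+45)%90-45,2))
```

```text
[229.  189.4 239.3 260.8] [0.6559 0.0046] [ 0.5132 -0.0169] 8.57
[229.1 214.4 224.7 179.3] [0.6055 0.0039] [0.6765 0.0134] 7.66
[223.4 163.5 303.5 151.6] [0.709  0.0163] [ 0.7322 -0.1444] 8.22
[242.1 268.3 281.5 196.7] [ 0.4985 -0.0225] [ 0.6403 -0.1   ] -28.68
[235.3 256.9 230.1 220.7] [ 0.5209 -0.009 ] [0.5929 0.0019] 8.59
[238.1 270.6 278.3 264.1] [ 0.4941 -0.0147] [ 0.5059 -0.0932] 8.5
[283.3 192.  306.1 171.1] [ 0.6497 -0.1035] [ 0.6921 -0.1495] 42.67
[279.7 195.  233.  202.3] [ 0.6438 -0.0963] [ 0.6298 -0.0036] 8.59
[303.4 157.2 227.3 169.3] [ 0.7205 -0.1442] [0.6971 0.0084] 8.75
[226.3 221.8 231.2 256.8] [0.5908 0.0093] [ 0.5213 -0.0009] 8.36
[308.2 191.  285.5 194.9] [ 0.6513 -0.1532] [ 0.6439 -0.1079] 9.25
[222.4 190.7 225.  214.3] [0.6534 0.0177] [0.6058 0.0121] 6.81
[250.7 194.7 279.5 190.4] [ 0.6448 -0.0386] [ 0.6531 -0.096 ] 8.18
```

Emit:
carry_out --pt "0 0 -0.03 0 0 0" --pt "0 0 -0.06 0 0 0" --pt "0 0 -0.06 0 0 0" --pt "0 0 -0.03 0 0 0" --pt "0 0 0 0 0 0"

```text
time_s: 4.58
tcp_pos: [0.4797, -0.3578, 0.1058]
eef_rot: [179.9, -0.1, 9.1]
contact_force: [0.2, -0.5, -1.6]
gripper_width: 0.0099
gripper_force: 45.0
```

Run:
```python
from h import *
s=r.get_state();print(s["tcp_pos"],s["eef_rot"],s["gripper_width"],s["contact_force"],s["moment"])
plan([.529,-.082,.105],-81.5,13)
```

```text
[ 0.47966856 -0.3577875   0.1057837 ] [ 1.79939611e+02 -1.26435944e-01  9.09666477e+00] 0.009909505686534995 [ 0.19671247 -0.45127898 -1.57128243] [-0.12641151  0.18402972 -0.03714246]
[0.014, -0.041, 0.0, 0.001, -0.002, 0.116],[0.009, -0.042, 0.0, -0.0, -0.0, 0.116],[0.004, -0.043, 0.0, 0.0, -0.0, 0.116],[-0.001, -0.043, 0.0, 0.0, -0.0, 0.116],[-0.006, -0.043, 0.0, 0.0, -0.0, 0.116],
[-0.012, -0.042, 0.0, 0.0, -0.0, 0.116],[-0.017, -0.04, 0.0, -0.0, -0.0, 0.116],[-0.021, -0.037, 0.0, -0.0, -0.0, 0.116],[-0.026, -0.035, 0.0, 0.0, -0.0, 0.116],[-0.03, -0.031, 0.0, 0.0, -0.0, 0.116],
[-0.033, -0.027, 0.0, 0.0, -0.0, 0.116],[-0.036, -0.023, 0.0, 0.0, -0.0, 0.116],[-0.039, -0.019, 0.0, 0.0, -0.0, 0.116],
```

Emit:
carry_out --pt "0.014 -0.041 0 0 0 0.116" --pt "0.009 -0.042 0 0 0 0.116" --pt "0.004 -0.043 0 0 0 0.116" --pt "-0.001 -0.043 0 0 0 0.116" --pt "-0.006 -0.043 0 0 0 0.116"

```text
time_s: 5.2
tcp_pos: [0.4973, -0.2505, 0.103]
eef_rot: [180.0, 0.1, -25.9]
contact_force: [0.3, -0.3, -1.5]
gripper_width: 0.0098
gripper_force: 45.0
```

Emit:
carry_out --pt "-0.012 -0.042 0 0 0 0.116" --pt "-0.017 -0.04 0 0 0 0.116" --pt "-0.021 -0.037 0 0 0 0.116" --pt "-0.026 -0.035 0 0 0 0.116" --pt "-0.03 -0.031 0 0 0 0.116"

```text
time_s: 5.82
tcp_pos: [0.5157, -0.144, 0.1031]
eef_rot: [179.9, 0.1, -60.8]
contact_force: [-0.0, -0.3, -1.1]
gripper_width: 0.0096
gripper_force: 45.0
```

Emit:
carry_out --pt "-0.033 -0.027 0 0 0 0.116" --pt "-0.036 -0.023 0 0 0 0.116" --pt "-0.039 -0.019 0 0 0 0.116" --pt "0 0 0 0 0 0" --pt "0 0 0 0 0 0"

```text
time_s: 6.45
tcp_pos: [0.5271, -0.0816, 0.1037]
eef_rot: [179.9, 0.0, -81.3]
contact_force: [-0.2, 0.2, -2.4]
gripper_width: 0.0098
gripper_force: 45.0
```

Run:
```python
from h import *
import cv2,pickle
s=r.get_state();print(s["tcp_pos"],s["eef_rot"],s["joints"][5],s["contact_force"],s["moment"])
i=r.camera_info("wrist");w=r.capture("wrist")[:,:,::-1];cv2.imwrite("pics/w2.png",w);pickle.dump(i,open("w2.pkl","wb"))
```

```text
[ 0.527135   -0.08163147  0.10368095] [ 1.79896963e+02  3.24466843e-03 -8.12622299e+01] -3.517476219823111 [-0.18262585  0.21414013 -2.38144673] [-0.01397316  0.17934714 -0.04673895]
```

View pics/w2.png

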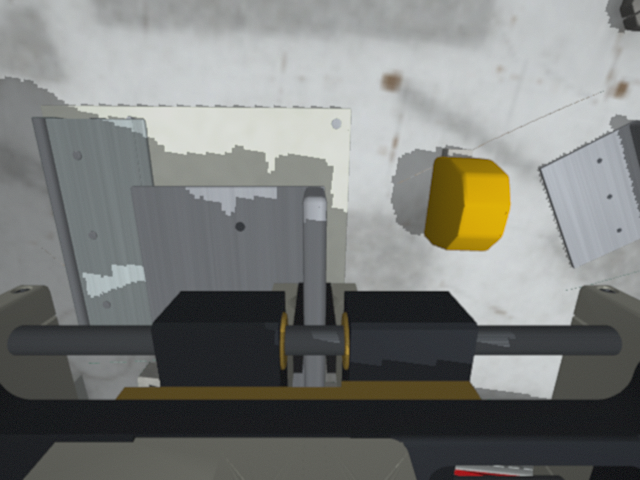

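Wrist view with the flashing held: the deck's front/open corner is at (351,109) and the lap free-edge corner at (147,119). The plate corner is at (132,187) and the upstand end at (304–327,190). The tape measure at (470,200) is clear of the gripper.

Run:
```python
from h import *
import cv2,pickle
i=pickle.load(open("w2.pkl","rb"))
xd=np.array([.989,.148]);yd=np.array([-.148,.989])
def show(n,a):print(n,np.round(a[:2],4),"roof-axis",round(a[:2]@xd,4),round(a[:2]@yd,4))
for n,p,z in [("corner",(351,109),.014),("lapcorner",(147,119),.027),("plate",(132,187),.0929),("upin",(304,189),.1229),("upout",(327,189),.1229),("deckfront low",(347,278),.014)]:show(n,ray(0,p,z,i))
im=cv2.imread("pics/w2.png",0)
for l in cv2.createLineSegmentDetector().detect(im)[0][:,0]:
    if np.hypot(l[2]-l[0],l[3]-l[1])<30 or max(l[0],l[2])>360 or max(l[1],l[3])>285: continue
    o=[]
    for z in(.014,.027,.0929,.1229):
        d=ray(0,l[2:],z,i)-ray(0,l[:2],z,i);o.append(round((np.degrees(np.arctan2(d[1],d[0]))+45)%90-45,2))
    print(np.round(l),o)
```

```text
corner [ 0.5175 -0.1833] roof-axis 0.4847 -0.2579
lapcorner [ 0.6476 -0.1562] roof-axis 0.6173 -0.2503
plate [ 0.6234 -0.1248] roof-axis 0.598 -0.2157
upin [ 0.5406 -0.1408] roof-axis 0.5138 -0.2193
upout [ 0.5316 -0.1422] roof-axis 0.5047 -0.2193
deckfront low [ 0.4978 -0.061 ] roof-axis 0.4833 -0.134
[348. 109.  79. 106.] [np.float64(8.18), np.float64(8.18), np.float64(8.18), np.float64(8.18)]
[288. 153. 324. 158.] [np.float64(0.02), np.float64(0.02), np.float64(0.02), np.float64(0.02)]
[142. 120. 109. 119.] [np.float64(7.71), np.float64(7.71), np.float64(7.71), np.float64(7.71)]
[156. 185. 321. 185.] [np.float64(8.54), np.float64(8.54), np.float64(8.54), np.float64(8.54)]
[148. 139. 154. 185.] [np.float64(8.18), np.float64(8.18), np.float64(8.18), np.float64(8.18)]
[327. 209. 326. 279.] [np.float64(8.42), np.float64(8.42), np.float64(8.42), np.float64(8.42)]
[274. 187. 187. 187.] [np.float64(8.82), np.float64(8.82), np.float64(8.82), np.float64(8.82)]
[ 45. 118.  76. 263.] [np.float64(8.13), np.float64(8.13), np.float64(8.13), np.float64(8.13)]
[347. 214. 345. 279.] [np.float64(8.18), np.float64(8.18), np.float64(8.18), np.float64(8.18)]
[151. 183. 145. 139.] [np.float64(8.42), np.float64(8.42), np.float64(8.42), np.float64(8.42)]
[302. 278. 301. 223.] [np.float64(8.54), np.float64(8.54), np.float64(8.54), np.float64(8.54)]
[139. 246. 130. 193.] [np.float64(8.61), np.float64(8.61), np.float64(8.61), np.float64(8.61)]
[322. 283. 323. 223.] [np.float64(8.67), np.float64(8.67), np.float64(8.67), np.float64(8.67)]
[304. 241. 304. 279.] [np.float64(8.21), np.float64(8.21), np.float64(8.21), np.float64(8.21)]
```

Emit:
carry_out --pt "0 0 0.05 0 0 0.007" --pt "0 0 0.05 0 0 0" --pt "0 0 0.03 0 0 0" --pt "0 0 0.012 0 0 0" --pt "0 0 0 0 0 0"

```text
time_s: 7.12
tcp_pos: [0.5279, -0.0816, 0.0336]
eef_rot: [180.0, -0.0, -81.8]
contact_force: [0.2, -0.7, -1.3]
gripper_width: 0.0098
gripper_force: 45.0
```

Emit:
carry_out --pt "0 0 0.004 0 0 0" --pt "0 0 0.002 0 0 0" --pt "0 0 0 0 0 0"

```text
time_s: 7.5
tcp_pos: [0.528, -0.0813, 0.0309]
eef_rot: [-180.0, 0.0, -81.8]
contact_force: [0.5, 0.2, -1.6]
gripper_width: 0.0096
gripper_force: 45.0
```

Emit:
carry_out --pt "0 0 0.002 0 0 0" --pt "0 0 0.001 0 0 0" --pt "0 0 0 0 0 0"

```text
time_s: 7.88
tcp_pos: [0.5279, -0.0814, 0.029]
eef_rot: [180.0, 0.0, -81.8]
contact_force: [0.3, 1.9, -2.1]
gripper_width: 0.0096
gripper_force: 45.0
```

Emit:
carry_out --pt "0 0 0.002 0 0 0" --pt "0 0 0 0 0 0"

```text
time_s: 8.12
tcp_pos: [0.5279, -0.0814, 0.0287]
eef_rot: [-180.0, -0.0, -81.8]
contact_force: [-2.7, 1.3, 6.8]
gripper_width: 0.0096
gripper_force: 45.0
```

Emit:
carry_out --pt "-0.003 0 0 0 0 0" --pt "-0.003 0 0 0 0 0" --pt "-0.003 0 0 0 0 0" --pt "0 0 0 0 0 0"

```text
time_s: 8.62
tcp_pos: [0.528, -0.0771, 0.0287]
eef_rot: [-179.9, -0.0, -81.8]
contact_force: [0.5, -3.3, 5.3]
gripper_width: 0.0095
gripper_force: 45.0
```

Emit:
carry_out --pt "-0.002 0 0 0 0 0" --pt "-0.002 0 0 0 0 0" --pt "0 0 0 0 0 0"

```text
time_s: 9.0
tcp_pos: [0.5279, -0.0751, 0.0287]
eef_rot: [-179.9, -0.0, -81.8]
contact_force: [-0.4, -4.1, 5.2]
gripper_width: 0.0098
gripper_force: 45.0
```

Emit:
carry_out --pt "-0.002 0 0 0 0 0" --pt "-0.002 0 0 0 0 0" --pt "0 0 0 0 0 0"

```text
time_s: 9.38
tcp_pos: [0.5277, -0.0738, 0.0287]
eef_rot: [-179.9, -0.1, -81.8]
contact_force: [3.1, -8.7, 4.3]
gripper_width: 0.0098
gripper_force: 45.0
```

Emit:
carry_out --pt "-0.002 0 0 0 0 0" --pt "0 0 0 0 0 0"

```text
time_s: 9.62
tcp_pos: [0.5276, -0.0737, 0.0288]
eef_rot: [-179.9, -0.1, -81.8]
contact_force: [2.7, -15.4, 2.9]
gripper_width: 0.0097
gripper_force: 45.0
```

Run:
```python
from h import *
s=r.get_state();print(s["tcp_pos"],s["eef_rot"],s["contact_force"],s["moment"])
```

```text
[ 0.5275619  -0.07369913  0.02880079] [-1.79929095e+02 -1.22775365e-01 -8.17755750e+01] [  2.72699473 -15.42213991   2.88964238] [-5.5018373  -1.07966705 -0.101615  ]
```

Emit:
carry_out --pt "0 0 0 0 0 -0.007" --pt "0 0 0 0 0 0"

```text
time_s: 9.88
tcp_pos: [0.5277, -0.0737, 0.0288]
eef_rot: [-179.9, -0.1, -81.4]
contact_force: [4.6, -15.0, 3.5]
gripper_width: 0.0099
gripper_force: 45.0
```

Run:
```python
from h import *
s=r.get_state();print(s["tcp_pos"],s["eef_rot"],s["contact_force"],s["moment"])
```

```text
[ 0.527686   -0.07368123  0.02882105] [-1.79911934e+02 -1.14166838e-01 -8.13820770e+01] [  4.61748966 -15.02553366   3.50581187] [-5.50115546 -1.14758767 -0.32671363]
```

Emit:
carry_out --pt "0 0 0.001 0 0 -0.005" --pt "0 -0.006 0 0 0 0" --pt "0 -0.012 0 0 0 0" --pt "0 -0.012 0 0 0 0" --pt "0 0 0 0 0 0"

```text
time_s: 10.5
tcp_pos: [0.5305, -0.0734, 0.0284]
eef_rot: [178.9, -0.1, -81.2]
contact_force: [-35.2, -9.6, 49.3]
gripper_width: 0.01
gripper_force: 45.0
```

Run:
```python
from h import *
import cv2
s=r.get_state();print(s["tcp_pos"],s["eef_rot"],s["contact_force"],s["moment"])
```

```text
[ 0.53052772 -0.07341491  0.02839581] [ 1.78908563e+02 -9.24532189e-02 -8.12101379e+01] [-35.24006458  -9.56611136  49.31618634] [-3.37335591 12.86133488 -0.15854948]
```

Emit:
carry_out --pt "0 0.012 0 0 0 0" --pt "0 0.01 0 0 0 0" --pt "0 0 0 0 0 0"

```text
time_s: 10.88
tcp_pos: [0.5303, -0.0733, 0.0284]
eef_rot: [180.0, -0.1, -81.1]
contact_force: [-1.8, -13.7, 9.0]
gripper_width: 0.0097
gripper_force: 45.0
```

Run:
```python
from h import *
import cv2,pickle
s=r.get_state();print(s["tcp_pos"],s["eef_rot"],s["contact_force"],s["moment"])
i=r.camera_info("wrist")
pickle.dump(i,open("w3.pkl","wb"))
a=r.capture("wrist")[:,:,::-1];b=r.capture("side")[:,:,::-1]
cv2.imwrite("pics/w3.png",a);cv2.imwrite("pics/s3.png",b)
c=np.hstack([cv2.resize(a[60:300,20:400],None,fx=1.05,fy=1.05*1.0),])
d=cv2.resize(b[180:300,220:430],(399,228))
cv2.imwrite("pics/m3.png",np.vstack([cv2.resize(a[60:300,20:400],(760,330)),cv2.resize(b[200:290,230:430],(760,264))][0:2]))
```

```text
[ 0.5302922  -0.0732802   0.02843696] [ 1.79988692e+02 -1.09095115e-01 -8.11109473e+01] [ -1.83441211 -13.74333943   8.9764015 ] [-5.18295763  0.48809931 -0.3851551 ]
```

View pics/m3.png

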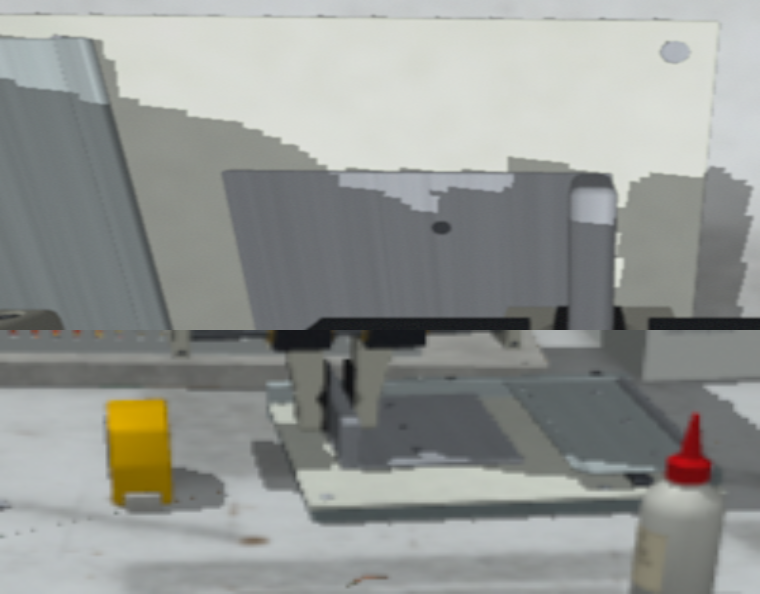

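The leading edge (plate left side) is still clear of the lapped sheet, and nothing visible blocks it. The likely cause is friction lock: pressing hard tilted the nose down and raised the normal load. I'll ease the down and fence loads and slide gently.

Emit:
carry_out --pt "0.001 0 -0.002 0 0 0" --pt "0 -0.003 0 0 0 0" --pt "0 -0.004 0 0 0 0" --pt "0 -0.004 0 0 0 0"

```text
time_s: 11.48
tcp_pos: [0.5305, -0.0733, 0.0284]
eef_rot: [179.4, -0.1, -81.2]
contact_force: [-19.8, -9.4, 25.1]
gripper_width: 0.0098
gripper_force: 45.0
```

Run:
```python
from h import *
s=r.get_state();print(s["tcp_pos"],s["eef_rot"],s["contact_force"],s["moment"])
```

```text
[ 0.53050726 -0.07333299  0.02841611] [ 1.79413582e+02 -6.42214370e-02 -8.11815313e+01] [-19.78649937  -9.36672141  25.08082828] [-3.22066944  6.97696587 -0.30705871]
```

Emit:
carry_out --pt "0 0.011 0 0 0 0" --pt "0 0 -0.002 0 0 0" --pt "0 0 0 0 0 0"

```text
time_s: 11.85
tcp_pos: [0.5301, -0.0733, 0.029]
eef_rot: [179.9, -0.1, -81.1]
contact_force: [3.7, -11.9, -5.5]
gripper_width: 0.0097
gripper_force: 45.0
```

Run:
```python
from h import *
s=r.get_state();print(s["tcp_pos"],s["eef_rot"],s["contact_force"],s["moment"])
```

```text
[ 0.53009287 -0.07327299  0.02904178] [ 1.79924440e+02 -6.94458809e-02 -8.11325783e+01] [  3.67726116 -11.88530839  -5.48212219] [-4.50442969 -0.97533574 -0.33242903]
```

Emit:
carry_out --pt "0.001 0 0 0 0 0" --pt "0 -0.003 0 0 0 0" --pt "0 -0.003 0 0 0 0" --pt "0 0 0 0 0 0"

```text
time_s: 12.35
tcp_pos: [0.5309, -0.0733, 0.0286]
eef_rot: [179.7, -0.0, -81.2]
contact_force: [-3.1, -8.5, 0.2]
gripper_width: 0.0098
gripper_force: 44.9
```

Run:
```python
from h import *
s=r.get_state();print(s["tcp_pos"],s["eef_rot"],s["contact_force"],s["moment"])
```

```text
[ 0.53088469 -0.07333717  0.02864392] [ 1.79694241e+02 -3.87061878e-02 -8.11674048e+01] [-3.1050006  -8.45373631  0.22792772] [-3.27852872  1.44430143 -0.26634726]
```

Emit:
carry_out --pt "0.001 0 -0.001 0.005 0 0" --pt "0 -0.004 0 0 0 0" --pt "0 -0.004 0 0 0 0" --pt "0 -0.004 0 0 0 0" --pt "0 -0.004 0 0 0 0"

```text
time_s: 12.98
tcp_pos: [0.5388, -0.0723, 0.029]
eef_rot: [180.0, -0.0, -81.2]
contact_force: [-2.2, -7.3, -0.8]
gripper_width: 0.0096
gripper_force: 45.0
```

Run:
```python
from h import *
s=r.get_state();print(s["tcp_pos"],s["eef_rot"],s["contact_force"],s["moment"])
```

```text
[ 0.53884967 -0.07232552  0.02897705] [ 1.79993231e+02 -2.26892238e-02 -8.11639174e+01] [-2.20255176 -7.3080484  -0.75835949] [-2.68244491  1.44903106 -0.27102324]
```

Sliding freely and flat now, so I continue.

Emit:
carry_out --pt "0 -0.005 0 0 0 0" --pt "0 -0.005 0 0 0 0" --pt "0 -0.005 0 0 0 0" --pt "0 -0.005 0 0 0 0" --pt "0 0 0 0 0 0"

```text
time_s: 13.6
tcp_pos: [0.5489, -0.0708, 0.0289]
eef_rot: [180.0, -0.0, -81.2]
contact_force: [-2.4, -7.0, -1.4]
gripper_width: 0.0094
gripper_force: 45.0
```

Run:
```python
from h import *
s=r.get_state();print(s["tcp_pos"],s["eef_rot"],s["contact_force"],s["moment"])
```

```text
[ 0.54890228 -0.07081877  0.02894306] [ 1.79999379e+02 -2.51014831e-02 -8.11689571e+01] [-2.38485001 -6.98800097 -1.43383166] [-2.68263698  1.18888919 -0.27648447]
```

Emit:
carry_out --pt "0 -0.005 0 0 0 0" --pt "0 -0.005 0 0 0 0" --pt "0 -0.005 0 0 0 0" --pt "0 -0.005 0 0 0 0" --pt "0 0 0 0 0 0"

```text
time_s: 14.22
tcp_pos: [0.5587, -0.0694, 0.0289]
eef_rot: [180.0, -0.0, -81.2]
contact_force: [-3.1, -7.1, -2.1]
gripper_width: 0.0096
gripper_force: 45.0
```

Run:
```python
from h import *
import cv2
s=r.get_state();print(s["tcp_pos"],s["eef_rot"],s["contact_force"],s["moment"])
b=r.capture("side")[:,:,::-1];cv2.imwrite("pics/s4.png",b)
a=r.capture("wrist")[:,:,::-1];cv2.imwrite("pics/w4.png",a)
cv2.imwrite("pics/m4.png",np.vstack([cv2.resize(a[60:300,20:400],(760,330)),cv2.resize(b[200:290,230:430],(760,264))]))
```

```text
[ 0.55865455 -0.0693534   0.02894561] [ 1.79983788e+02 -2.87487738e-02 -8.11692258e+01] [-3.0732644  -7.10674041 -2.07624587] [-2.843406    1.26524713 -0.2937947 ]
```

View pics/m4.png

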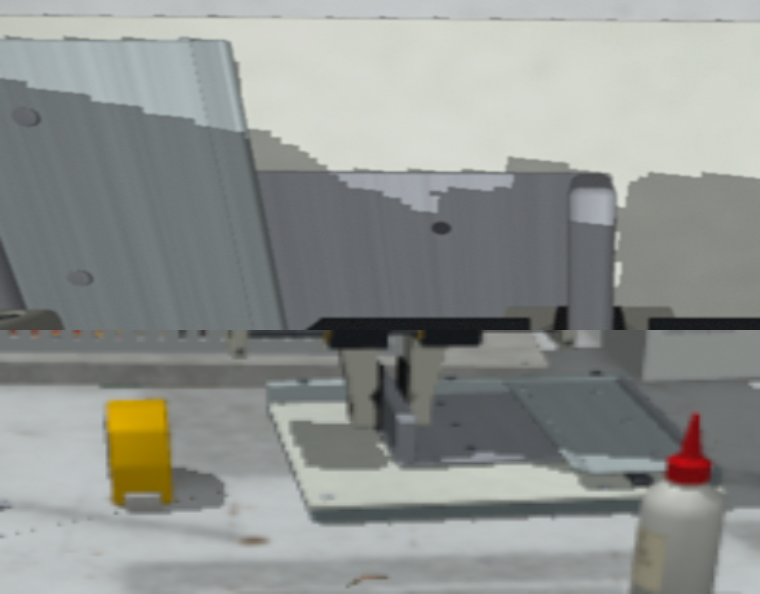

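The plate edge is now under the lapped sheet (edge at about (260,170) in the upper panel), and the sheet is still down.

Emit:
carry_out --pt "0 -0.005 0 0 0 0" --pt "0 -0.005 0 0 0 0" --pt "0 -0.005 0 0 0 0" --pt "0 -0.005 0 0 0 0" --pt "0 0 0 0 0 0"

```text
time_s: 14.95
tcp_pos: [0.5684, -0.0679, 0.0289]
eef_rot: [180.0, -0.0, -81.2]
contact_force: [-3.5, -8.0, -1.2]
gripper_width: 0.0095
gripper_force: 45.0
```

Emit:
carry_out --pt "0 -0.003 0 0 0 0" --pt "0 -0.003 0 0 0 0" --pt "0 0 0 0 0 0"

```text
time_s: 15.32
tcp_pos: [0.5711, -0.0676, 0.0289]
eef_rot: [179.9, -0.0, -81.2]
contact_force: [-2.6, -7.8, -1.0]
gripper_width: 0.0098
gripper_force: 45.0
```

Emit:
carry_out --pt "0 -0.002 0 0 0 0" --pt "0 -0.002 0 0 0 0" --pt "0 0 0 0 0 0"

```text
time_s: 15.7
tcp_pos: [0.5731, -0.0673, 0.0289]
eef_rot: [179.9, -0.0, -81.2]
contact_force: [-3.4, -8.8, -1.3]
gripper_width: 0.0102
gripper_force: 45.0
```

Emit:
carry_out --pt "0 -0.002 0 0 0 0" --pt "0 -0.002 0 0 0 0" --pt "0 0 0 0 0 0"

```text
time_s: 16.08
tcp_pos: [0.575, -0.067, 0.0289]
eef_rot: [179.9, -0.0, -81.2]
contact_force: [-3.8, -9.4, -0.3]
gripper_width: 0.0101
gripper_force: 45.0
```

Emit:
carry_out --pt "0 -0.002 0 0 0 0" --pt "0 -0.002 0 0 0 0" --pt "0 0 0 0 0 0"

```text
time_s: 16.45
tcp_pos: [0.5764, -0.0667, 0.0288]
eef_rot: [179.9, -0.0, -81.2]
contact_force: [-4.9, -7.4, -0.9]
gripper_width: 0.0095
gripper_force: 45.0
```

Emit:
carry_out --pt "0 -0.002 0 0 0 0" --pt "0 -0.002 0 0 0 0" --pt "0 0 0 0 0 0"

```text
time_s: 16.82
tcp_pos: [0.5765, -0.0667, 0.0288]
eef_rot: [179.7, -0.0, -81.2]
contact_force: [-12.1, -7.9, 5.6]
gripper_width: 0.0098
gripper_force: 44.9
```

Emit:
carry_out --pt "0 -0.002 0 0 0 0" --pt "0 0 0.002 0 0 0" --pt "0 0 0.002 0 0 0" --pt "0 0 0 0 0 0"

```text
time_s: 17.32
tcp_pos: [0.5765, -0.0668, 0.0285]
eef_rot: [179.6, -0.0, -81.2]
contact_force: [-20.4, -5.4, 25.5]
gripper_width: 0.0097
gripper_force: 45.0
```

Run:
```python
from h import *
import cv2,pickle
s=r.get_state();print(s["tcp_pos"],s["eef_rot"],s["contact_force"],s["moment"])
i=r.camera_info("wrist");pickle.dump(i,open("w5.pkl","wb"))
a=r.capture("wrist")[:,:,::-1];cv2.imwrite("pics/w5.png",a)
b=r.capture("top")[:,:,::-1];cv2.imwrite("pics/t5.png",b)
cv2.imwrite("pics/m5.png",np.hstack([cv2.resize(a[60:300,20:400],(480,303)),cv2.resize(b[140:290,200:350],(303,303))]))
```

```text
[ 0.57646445 -0.06675359  0.02847473] [ 1.79637114e+02 -3.29476241e-02 -8.11899353e+01] [-20.3591721   -5.44378547  25.49116768] [-1.95129488  7.4466302  -0.25752301]
```

View pics/m5.png

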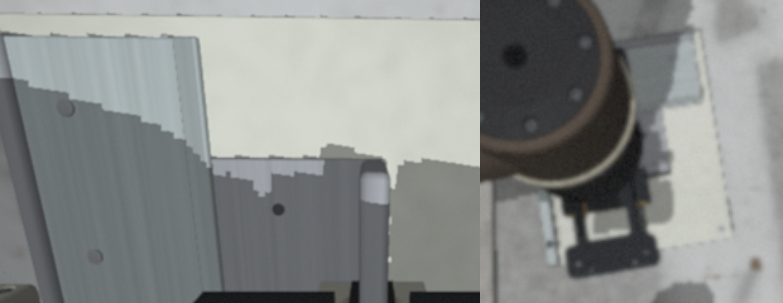

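The left panel shows the plate deep under the lapped sheet, which is resting flat. I'll measure the gap from sheet edge to upstand (home = 53.5 mm) and the squareness.

Run:
```python
from h import *
import cv2,pickle
i=pickle.load(open("w5.pkl","rb"))
xd=np.array([np.cos(np.radians(8.4)),np.sin(np.radians(8.4))]);yd=np.array([-xd[1],xd[0]])
for n,p,z in [("lap",(186.3,182.8),.027),("upin",(305.8,193),.048),("upout",(327,193),.048),("plate end",(240,185),.018)]:
    a=ray(0,p,z,i)[:2];print(n,np.round([a@xd,a@yd],4))
im=cv2.imread("pics/w5.png",0)
for l in cv2.createLineSegmentDetector().detect(im)[0][:,0]:
    if np.hypot(l[2]-l[0],l[3]-l[1])<30 or max(l[0],l[2])>360 or max(l[1],l[3])>285: continue
    a=ray(0,l[:2],.018,i);d=ray(0,l[2:],.018,i)-a
    print(np.round(l),round((np.degrees(np.arctan2(d[1],d[0]))+45)%90-45,2))
```

```text
lap [ 0.6193 -0.2103]
upin [ 0.5646 -0.2092]
upout [ 0.5562 -0.2092]
plate end [ 0.5969 -0.2083]
[19. 84. 57. 88.] 3.9
[177.  91. 187. 181.] 8.2
[  4.  89.  13. 120.] 10.68
[185. 189. 174.  91.] 8.35
[274. 187. 187. 186.] 8.33
[137.  90.  88.  90.] 8.46
[302.  72. 338.  72.] 7.79
[ 19. 162.   7. 114.] 8.24
[161. 139. 156. 101.] 8.88
[171.  93. 180. 172.] 8.09
[303. 278. 303. 219.] 8.22
```

Emit:
carry_out --pt "-0.002 0 0 0 0 0" --pt "0 0 0 0 0 0" --pt "0 0 0 0 0 0" --pt "0 0 0 0 0 0"

```text
time_s: 17.92
tcp_pos: [0.5764, -0.0667, 0.0284]
eef_rot: [179.6, -0.1, -81.2]
contact_force: [-19.0, -11.2, 23.7]
gripper_width: 0.0096
gripper_force: 45.0
```

Emit:
carry_out --pt "0 0 0 0.005 0 0" --pt "0 0 0 0 0 0" --pt "0 0 0 0 0 0"

```text
time_s: 18.3
tcp_pos: [0.5765, -0.0667, 0.0285]
eef_rot: [179.9, -0.1, -81.2]
contact_force: [-19.4, -11.5, 23.6]
gripper_width: 0.0098
gripper_force: 45.0
```

Steady: about 19 N against the stop, 11 N sideways into the fence and 24 N down on the deck, with the tool level.

Run:
```python
from plant import r
print(r.close_job())
```

```text
the job is handed in; nothing more can be done
None
```

The job is handed in at about 18 s: the larger flashing is home in the corner against fence and stop, square and still gripped with about 24 N down on the deck, and the last pictures show the lapped sheet lying flat. The flashing stuck briefly at the start of the slide, so I eased the pressure to slide it in; the glue bottle and tape measure were not touched.

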